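# Clear the shaker and load the tube rack

### The job

Someone left an amber jar on the platform of the bench shaker. Lift it off and stand it upright in the shallow white spill tray, then set the rack that is full of tubes (not the empty one) flat on the shaker's platform, inside its raised edge and lined up with its long side. Keep the tube rack upright throughout, and put both things down rather than dropping them.

Things in the scene. Friction and masses are not known exactly. Their poses are not given: they have to be found in the camera images.
- jar_mid (a point): Centre (half-way up) of the loose amber glass jar with a white screw cap that stands on the shaker's platform at the start. Round, upright: 52 mm diameter (cap 50 mm), 70 mm tall, about 0.18 kg; this point is 35 mm above its underside. z points up to the cap. A wider, squatter jar (72 mm diameter, 45 mm tall) elsewhere on the bench is not part of the job.
- rack_mid (a point): Centre (half-way up, 32 mm above the underside) of the loose pink tube rack full of tubes: a block 112 long (x) x 48 wide (y) x 52 mm high, two rows of six white-capped tubes standing 12 mm above it; 0.16 kg. x along its length, z up. Grip across the 48 mm width; either way round is right. A like rack of the same size without tubes (dark open holes) stands elsewhere and is not part of the job.
- deck (a point): Centre of the top surface of the aluminium platform of the bench shaker, a low cream-coloured machine (200 x 150 mm) fixed to the bench; the platform does not move. The surface lies 70 mm above the bench and is 156 mm long (x) by 90 mm wide (y) inside a raised edge 5 mm high and 4 mm thick. x runs along its length, z up.
- tray_floor (a point): Centre of the inner floor of the shallow white plastic spill tray fixed to the bench: 130 x 130 mm inside, 138 x 138 mm outside, floor 4 mm above the bench, rim 14 mm above the bench. x and y run along its sides, z up. It is empty.
Mind the look-alikes: they are no part of the job. Leave any red or yellow look-alike of the part that bears rack_mid alone.

How it is judged (in metres and radians):
On the way:
1. the jar stands upright in the spill tray, let go, while the tube rack is still off the shaker (x of jar_mid in the frame of tray_floor between -0.045 and 0.045 m and y of jar_mid in the frame of tray_floor between -0.045 and 0.045 m and z of jar_mid in the frame of tray_floor between 0.03 and 0.04 m and angle between jar_mid's own z axis and vertical below 0.15 rad and contact force between the fingers and jar below 0.1 N and horizontal distance between rack_mid and deck above 0.08 m), for 0.2 s.
At the end, for the whole second after the job is handed in: The jar stands upright (within 8 degrees) on the spill tray's floor; the full tube rack lies flat (within 5 degrees) on the shaker's platform inside its raised edge, centred within 26 mm along and 24 mm across, its length within 15 degrees of the platform's, either way round; both at rest (x of jar_mid in the frame of tray_floor between -0.045 and 0.045 m and y of jar_mid in the frame of tray_floor between -0.045 and 0.045 m and z of jar_mid in the frame of tray_floor between 0.03 and 0.04 m and angle between jar_mid's own z axis and vertical below 0.15 rad and x of rack_mid in the frame of deck between -0.026 and 0.026 m and y of rack_mid in the frame of deck between -0.024 and 0.024 m and z of rack_mid in the frame of deck between 0.028 and 0.036 m and angle between rack_mid's own z axis and vertical below 0.1 rad and angle between the x axis of rack_mid and the x axis of deck, either way round below 0.26 rad and linear speed of each of jar, rack below 0.02 m/s); the robot touches nothing.
It fails at once if the tube rack is tipped more than 35 degrees (angle between rack_mid's own z axis and vertical above 0.61 rad).
It fails at once if the tube rack is dropped onto the shaker (let go more than 30 mm above its platform) (horizontal distance between rack_mid and deck below 0.08 m and z of rack_mid in the frame of deck above 0.062 m and contact force between the fingers and rack below 0.05 N).
It fails at once if the jar is dropped into the tray (let go more than 30 mm above its floor) (horizontal distance between jar_mid and tray_floor below 0.08 m and z of jar_mid in the frame of tray_floor above 0.065 m and contact force between the fingers and jar below 0.05 N).
It also fails if it takes over 72 s, if anything falls off the work surface, if the arm or the gripper's body presses on something with over 40 N, if the wrist force passes 120 N, or if a joint passes its speed limit or range.

### The arm

A 6-joint arm with a two-finger parallel gripper is mounted at the origin on the work surface. World frame = base frame: x ahead of the robot, y to its left, z up, the work surface at z = 0. Lengths are in mm, angles in rad, forces in N, time in s.
With the tool pointing down it reaches from about 300 to 775 mm from the base axis. Payload 14.6 kg.
Tool frame: the origin (TCP) lies midway between the tips of the shut fingers; the grasp point (between the pads) lies robot.grip_point_offset behind it (robot.grip_point_offset is the distance from the TCP to the grasp point, in mm); z points along the fingers, y is the direction in which the jaws open and shut (so a half turn about z gives the same grasp; the last joint's range is limited). The gripper opens to 94 mm and grips with 3 to 60 N. Pads are 16 mm wide; open, the fingers measure 119 mm over their backs; the gripper's body (75 mm by 177 mm) begins 78 mm behind the grasp point.
Start: joints at [-0.067, 0.3, 1.521, -0, 1.321, -0.067], TCP at [549.99, -0.002, 205.446] pointing down, gripper open.
Joint ranges: [-3.03, 3.03], [-0.79, 2.21], [0.23, 2.52], [-1.04, 4.18], [0, 3.07], [-2.55, 2.55]. Speed limits (rad/s): [2.22, 2.22, 2.57, 3.14, 3.14, 3.14].

### API

Orientations are given as [roll, pitch, yaw] about the fixed x, y, z axes, in that order (R = Rz(yaw) Ry(pitch) Rx(roll)).
In Python, from cell import read_state, snapshot, camera_params, order, robot gives the robot as it stands.
- The arm moves only by the tool send_rows, never from a script. Its arguments are lists of equal length, an entry for each row: "translation": the shift along the tool's x, y, z in m, a list of three; "yaw": the turn about the tool's z in rad. In form: {"translation": [[x, y, z], ...], "yaw": [yaw, ...]}. A call has 1 to 10 rows; each row is the pose to reach, as a shift and turn from the pose commanded when the call began, along the tool's axes at that moment; what a row does not reach only later rows make up. A row lasts 1/12 s, in which the tool goes at most 41.7 mm and 7.16 degrees, less where a joint would pass 70% of its speed; a pose out of reach is approached as far as the arm can. A call with a gripper value outside its range is refused whole. "jaw" is the opening, from 0 (shut) to 1 (fully open), set as the call begins (left out, the last holds). The fingers move at their own pace and stop on an object; "squeeze" is the grip in N (left out, the last holds). Time passes only in rows, so rows that repeat a pose let the fingers close. It gives the time, the measured TCP pose, the force and the opening at its end, in the units of the state.
- read_state(): the state, without advancing time (a new reading comes with each control period).
- snapshot(name): name is "scene" or "side" or "wrist"; returns the picture (420x560x3 uint8, red, green, blue); there is no depth.
- camera_params(name): a dict with "camera_matrix" (3x3 intrinsics, pixels), "k1" (the pictures are not rectified: a ray, as slopes to the right and down, at radius r is drawn at 1 + k1 r^2 times it, then the intrinsics apply), "R" (3x3) and "t" (3): a world point X has camera coordinates R X + t; the wrist camera has in their place "tool_from_camera" (4x4, takes a point from camera to tool coordinates, whose origin is the TCP and whose axes are the flange's). Camera axes: x right, y down, z forward; pixel columns grow to the right and rows downward; lengths in mm; the calibration is good to about 2 mm. A picture is of the moment at which its call begins: read the wrist's pose just before it. camera_params takes no time and is no camera call.
- order.finish_job(): hands the job in, once; it reports no verdict.
The state is a dict: "t": time; "joints": joint angles; "joint_vel": joint speeds; "joint_efforts": joint torques, N m; "ee_pos": TCP position; "tool_rot": TCP orientation; "force": force on the tool from outside, world axes, zero at the start; "torque": the same for the moment, N m; "grip_width": finger opening in mm.
Only numpy, scipy, OpenCV 4.12 (cv2) and the standard library are available. Lean on these libraries where they do the work, as an engineer would, in place of code of your own. Each camera call takes 0.05 s, during which the arm holds its last target. There are 200 camera calls.

## Working session

There is one attempt and no reset: what is moved stays moved. The work goes in short steps, Python scripts to look and compute and a tool call to move; the robot and the scene stay as the last step left them, time stands still between calls to the robot, and variables do not carry over. Pictures are saved under pics/ and viewed, about 8 in all and at most 12, crops included, and the job is handed in when it is done.

Besides the shell and the picture viewer there is one more tool, called after "Emit:" in YAML: its name, and indented under it one key for each argument. send_rows: Moves the arm, as the interface text tells. Its arguments: {"type":"object","properties":{"translation":{"type":"array","items":{"type":"array","items":{"type":"number"}}},"yaw":{"type":"array","items":{"type":"number"}},"jaw":{"type":"number"},"squeeze":{"type":"number"}},"required":["translation","yaw"]}

```bash
mkdir -p pics; python3 - <<'E'
from cell import *
import cv2,numpy as np
a=[]
for n in("scene","side"):
    im=snapshot(n);a.append(im);cv2.imwrite(f"pics/{n}0.png",im[...,::-1])
    print(n,camera_params(n))
print(camera_params("wrist"),read_state(),robot.grip_point_offset)
E
```

```text
scene {'camera_matrix': array([[379.87125329,   0.        , 281.88774866],
       [  0.        , 379.87125329, 211.71741277],
       [  0.        ,   0.        ,   1.        ]]), 'k1': 0.01647960734411559, 'R': array([[-0.88394924,  0.46730954,  0.01598551],
       [ 0.28134741,  0.55887282, -0.78006718],
       [-0.3734667 , -0.68504231, -0.62549154]]), 't': array([ 377.81132907, -153.74077056, 1214.89694312])}
side {'camera_matrix': array([[430.05205616,   0.        , 284.86695164],
       [  0.        , 430.05205616, 208.69616387],
       [  0.        ,   0.        ,   1.        ]]), 'k1': -0.01171422646233506, 'R': array([[-0.99595561, -0.08794711,  0.01837759],
       [-0.06581226,  0.57486041, -0.81560055],
       [ 0.06116517, -0.81351141, -0.57832345]]), 't': array([ 490.31130114,   26.3367688 , 1141.49358961])}
{'camera_matrix': array([[289.23186029,   0.        , 281.17219141],
       [  0.        , 289.23186029, 213.48883148],
       [  0.        ,   0.        ,   1.        ]]), 'k1': -0.06089570073316001, 'tool_from_camera': array([[ 1.26890259e-03, -9.67311007e-01, -2.53
[... 264 characters left out ...]
0,
         1.00000000e+00]])} {'t': 0.1, 'joints': array([-6.65978170e-02,  3.00378673e-01,  1.52150685e+00,  8.79223943e-06,
        1.32072038e+00, -6.65887778e-02]), 'joint_vel': array([ 0.00078257, -0.00159219, -0.00197467, -0.00133088, -0.00034245,
        0.00041913]), 'joint_efforts': array([ 1.84928511e-03, -5.32644153e+01, -3.53284299e+01,  7.10431044e-02,
        2.34944851e-02, -7.30603051e-05]), 'ee_pos': array([5.49764196e+02, 1.63051456e-02, 2.04968437e+02]), 'tool_rot': array([-3.14058222e+00, -7.59188378e-05,  1.57078507e+00]), 'force': array([0.16865241, 0.0783901 , 0.64811828]), 'torque': array([ 0.02958867, -0.02962275,  0.0293444 ]), 'grip_width': 94.11328044188497} 18.8
```

View pics/scene0.png

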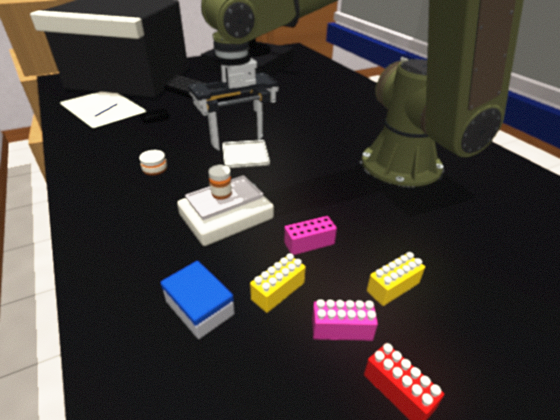

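View pics/side0.png

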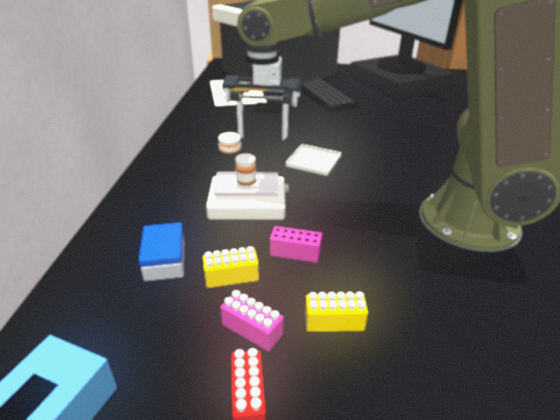

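The scene view shows the jar at (220,183), shaker (225,207), tray (245,153), full pink rack (345,320) and empty pink rack (310,234). In the side view the jar is at (245,168), shaker (247,190), tray (314,159) and full rack (252,318).

```bash
cat > h.py <<'E'
import numpy as np,cv2
from cell import *
def ray(n,uv):
    p=camera_params(n);uv=np.float64(uv).reshape(-1,1,2)
    s=cv2.undistortPoints(uv,p['camera_matrix'],np.array([p['k1'],0,0,0,0.]),None)[:,0]
    d=np.c_[s,np.ones(len(s))]
    if n=='wrist':
        st=read_state();from_=p['tool_from_camera']
        from scipy.spatial.transform import Rotation as Ro
        T=np.eye(4);T[:3,:3]=Ro.from_euler('xyz',st['tool_rot']).as_matrix();T[:3,3]=st['ee_pos']
        M=T@from_;return M[:3,3],d@M[:3,:3].T
    return -p['R'].T@p['t'],d@p['R']
def plane(n,uv,z):
    o,d=ray(n,uv);return (o+d*((z-o[2])/d[:,2])[:,None])[:,:2]
E
python3 - <<'E'
from h import *
S={n:cv2.imread(f'pics/{n}0.png') for n in('scene','side')}
for n,c in(('scene',(345,320)),('side',(252,318))):
    hsv=cv2.cvtColor(S[n],cv2.COLOR_BGR2HSV)
    m=cv2.inRange(hsv,(140,80,60),(172,255,255))
    k,l,st,ce=cv2.connectedComponentsWithStats(m)
    i=min(range(1,k),key=lambda i:np.hypot(*(ce[i]-c))if st[i,4]>200 else 1e9)
    box=st[i];print(n,'rack blob',box,ce[i])
    x0,y0,w,hh,_=box;roi=np.zeros_like(m);roi[y0-8:y0+hh,x0-3:x0+w+3]=255
    wm=cv2.inRange(hsv,(0,0,165),(180,60,255))&roi
    k,l,st,ce=cv2.connectedComponentsWithStats(wm)
    pts=ce[1:][st[1:,4]>8];print(len(pts),st[1:,4])
    P=plane(n,pts,61);print(P.round(0).tolist(),P.mean(0))
    full=np.argwhere(wm)[:,::-1].astype(float);Q=plane(n,full,61)
    r=cv2.minAreaRect(Q.astype(np.float32));print('white rect',r, Q.mean(0))
for n,c in(('scene',(245,153)),('side',(314,159))):
    hsv=cv2.cvtColor(S[n],cv2.COLOR_BGR2HSV)
    m=cv2.inRange(hsv,(0,0,110),(180,90,255))
    k,l,st,ce=cv2.connectedComponentsWithStats(m);i=l[c[1],c[0]]
    cn=cv2.findContours((l==i).astype(np.uint8),0,1)[0][0][:,0].astype(float)
    print(n,'tray',st[i],cv2.minAreaRect(plane(n,cn,12).astype(np.float32)))
    c=(200,150,80,95) if n=='scene' else (195,145,105,80)
for n,(x,y,w,hh) in dict(scene=(170,155,110,90),side=(195,145,110,90)).items():
    S[n]=cv2.resize(S[n][y:y+hh,x:x+w],None,fx=6,fy=6,interpolation=cv2.INTER_CUBIC)[:290*2-40]
cv2.imwrite('pics/c1.png',S['scene']);cv2.imwrite('pics/c2.png',S['side'])
E
```

```text
scene rack blob [ 312  300   67   42 1779] [343.07982012 325.35075885]
6 [116 110 114 115 115 118]
[[557.0, 396.0], [542.0, 405.0], [526.0, 414.0], [510.0, 422.0], [494.0, 431.0], [478.0, 440.0]] [517.86265246 417.88320404]
white rect ((516.9898681640625, 418.1973571777344), (42.28306198120117, 104.57364654541016), 61.54157638549805) [517.48055696 417.89857487]
side rack blob [ 219  302   66   50 1544] [251.86528497 327.51619171]
3 [745  21  31]
[[517.0, 421.0], [525.0, 514.0], [504.0, 511.0]] [515.24548417 481.82338413]
white rect ((509.6087341308594, 443.6447448730469), (92.55581665039062, 137.78465270996094), 20.738204956054688) [516.9004156  426.75387902]
scene tray [ 209  100   61   81 1649] ((350.1702880859375, -371.6479187011719), (596.4454345703125, 174.46533203125), 55.371334075927734)
side tray [ 285  143   57   33 1244] ((425.0728759765625, -260.09991455078125), (174.76536560058594, 152.34385681152344), 71.94877624511719)
```

View pics/c1.png

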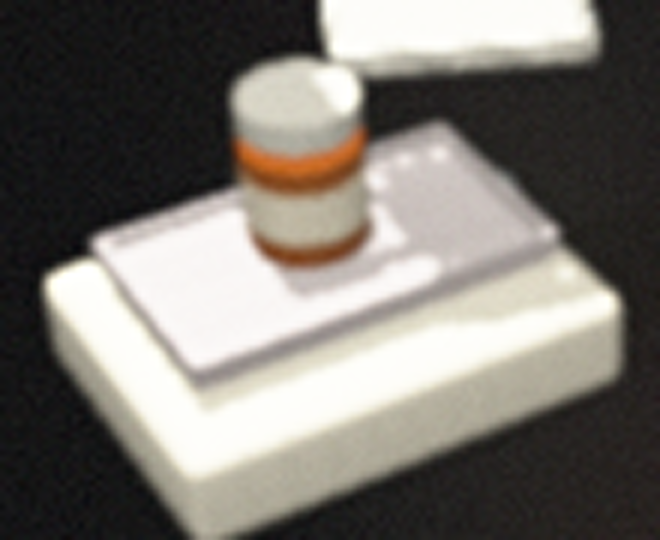

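View pics/c2.png

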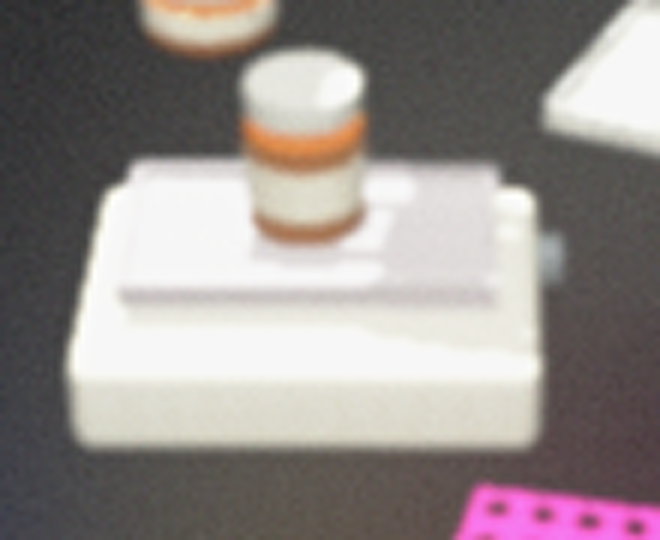

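Crops: the scene platform's rim corners are at (90,240), (440,122), (560,235) and (200,370), with the jar cap top at (298,95). In the side view the corners are (135,160), (497,163), (493,293) and (120,290), with the cap at (303,80).

```bash
python3 - <<'E'
from h import *
off=dict(scene=(170,155),side=(195,145))
deck=dict(scene=[(90,240),(440,122),(560,235),(200,370)],side=[(135,160),(497,163),(493,293),(120,290)])
jar=dict(scene=(298,95),side=(303,80))
tray=dict(scene=[(224,143),(266,142),(269,162),(224,165)],side=[(304,146),(341,153),(322,172),(287,163)])
for n in off:
    f=lambda p:np.array(p)/6.+off[n]
    D=plane(n,f(deck[n]),75);print(n,'deck',D.round(0).tolist(),D.mean(0),[np.degrees(np.arctan2(*(D[b]-D[a])[::-1])) for a,b in((0,1),(3,2))])
    print('sizes',np.linalg.norm(D-np.roll(D,1,0),axis=1))
    print('jar',plane(n,f(jar[n]),140))
    T=plane(n,np.array(tray[n],float),14);print('tray',T.round(0).tolist(),T.mean(0),np.linalg.norm(T-np.roll(T,1,0),axis=1))
hsv=cv2.cvtColor(cv2.imread('pics/side0.png'),cv2.COLOR_BGR2HSV)
m=cv2.inRange(hsv,(0,0,165),(180,60,255));m[:,:219]=0;m[:,285:]=0;m[:285]=0;m[335:]=0
k,l,st,ce=cv2.connectedComponentsWithStats(m);i=1+st[1:,4].argmax()
Q=plane('side',np.argwhere(l==i)[:,::-1].astype(float),61);print(st[i],cv2.minAreaRect(Q.astype(np.float32)))
E
```

```text
scene deck [[680.0, -36.0], [517.0, -54.0], [506.0, 47.0], [667.0, 64.0]] [592.44297282   5.25108432] [np.float64(-174.01411088314686), np.float64(-173.84113892307306)]
sizes [101.5407422  164.45808915 101.0246268  162.32266566]
jar [[595.83694947  -4.13430806]]
tray [[462.0, -350.0], [333.0, -294.0], [381.0, -174.0], [512.0, -220.0]] [ 422.069054   -259.37800872] [139.52827185 140.65773942 129.25373393 138.97581922]
side deck [[681.0, -37.0], [518.0, -54.0], [508.0, 54.0], [664.0, 69.0]] [592.82276149   8.1639603 ] [np.float64(-174.11731979080122), np.float64(-174.199653428667)]
sizes [107.37555233 164.14258132 107.45725073 156.49363164]
jar [[596.21985591  -2.95094629]]
tray [[458.0, -338.0], [336.0, -303.0], [395.0, -174.0], [505.0, -216.0]] [ 423.53453538 -257.58942332] [130.63952913 127.31764826 142.69350679 117.56242893]
[224 290  56  38 776] ((520.134033203125, 418.2730407714844), (42.23406219482422, 109.08917236328125), 61.2769660949707)
```

Emit:
send_rows:
  translation:
    - [-0.0035,0.023,0]
    - [-0.0035,0.046,0]
    - [-0.0035,0.046,0.03]
    - [-0.0035,0.046,0.06]
    - [-0.0035,0.046,0.085]
    - [-0.0035,0.046,0.105]
    - [-0.0035,0.046,0.119]
    - [-0.0035,0.046,0.119]
    - [-0.0035,0.046,0.119]
  yaw: [0,0,0,0,0,0,0,0,0]
  jaw: 1

```text
t: 0.85
ee_pos: [595.8, -3.5, 86.2]
tool_rot: [-3.14, -0.0, 1.571]
force: [0.0, 0.3, 0.9]
grip_width: 94.1
```

Emit:
send_rows:
  translation:
    - [0,0,0]
    - [0,0,0]
    - [0,0,0]
    - [0,0,0]
    - [0,0,0]
    - [0,0,0]
    - [0,0,0]
    - [0,0,0]
    - [0,0,0]
    - [0,0,0]
  yaw: [0,0,0,0,0,0,0,0,0,0]
  jaw: 0.4
  squeeze: 20

```text
t: 1.68
ee_pos: [596.1, -3.5, 86.6]
tool_rot: [3.141, 0.0, 1.571]
force: [-0.3, -0.6, 2.5]
grip_width: 52.0
```

Emit:
send_rows:
  translation:
    - [0,0,-0.01]
    - [0,0,-0.03]
    - [0,0,-0.055]
    - [0,0,-0.08]
    - [-0.015,-0.01,-0.09]
    - [-0.04,-0.027,-0.09]
    - [-0.065,-0.044,-0.09]
    - [-0.09,-0.061,-0.09]
    - [-0.115,-0.078,-0.09]
    - [-0.14,-0.095,-0.09]
  yaw: [0,0,0,0,0,0,0,0,0,0]
  jaw: 0

```text
t: 2.52
ee_pos: [499.9, -144.4, 177.0]
tool_rot: [-3.142, 0.0, 1.571]
force: [1.5, -1.2, -0.9]
grip_width: 51.4
```

Emit:
send_rows:
  translation:
    - [-0.025,-0.017,0]
    - [-0.05,-0.034,0]
    - [-0.075,-0.051,0]
    - [-0.095,-0.066,0]
    - [-0.108,-0.074,0]
    - [-0.1145,-0.078,0.01]
    - [-0.1145,-0.078,0.035]
    - [-0.1145,-0.078,0.065]
    - [-0.1145,-0.078,0.09]
    - [-0.1145,-0.078,0.11]
  yaw: [0,0,0,0,0,0,0,0,0,0]

```text
t: 3.35
ee_pos: [422.5, -257.1, 64.1]
tool_rot: [-3.14, -0.001, 1.571]
force: [-0.1, 0.3, -1.2]
grip_width: 51.8
```

Emit:
send_rows:
  translation:
    - [0,0,0.012]
    - [0,0,0.022]
    - [0,0,0.029]
    - [0,0,0.031]
    - [0,0,0.031]
  yaw: [0,0,0,0,0]

```text
t: 3.77
ee_pos: [423.1, -257.9, 35.3]
tool_rot: [-3.141, -0.0, 1.571]
force: [-0.4, -0.6, -1.0]
grip_width: 51.8
```

```bash
python3 - <<'E'
from h import *
ims=[]
for n,(x,y,w,h) in dict(scene=(185,90,110,95),side=(260,90,110,95)).items():
    ims.append(cv2.resize(snapshot(n)[y:y+h,x:x+w,::-1],None,fx=3.6,fy=3.6,interpolation=cv2.INTER_CUBIC))
cv2.imwrite('pics/j1.png',np.hstack(ims))
E
```

```text
(no output)
```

View pics/j1.png

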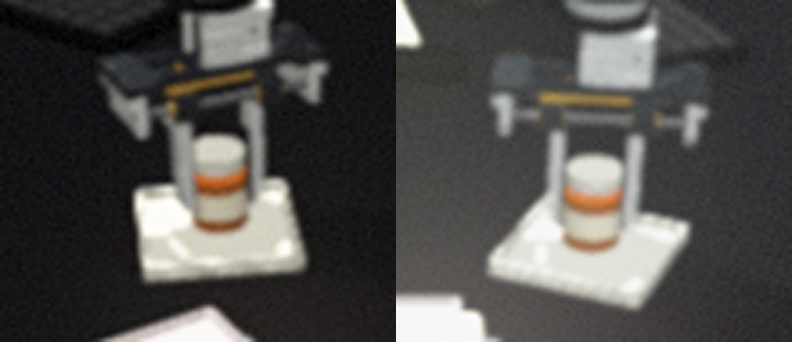

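The jar is upright between the fingers, centred above the tray in both views (bottom at crop (220,228) left and (592,246) right). Lowering.

Emit:
send_rows:
  translation:
    - [0,0,0.005]
    - [0,0,0.009]
    - [0,0,0.012]
    - [0,0,0.0135]
    - [0,0,0.0145]
    - [0,0,0.0148]
    - [0,0,0.0148]
  yaw: [0,0,0,0,0,0,0]

```text
t: 4.45
ee_pos: [423.0, -258.0, 20.7]
tool_rot: [3.142, 0.0, 1.571]
force: [-0.8, 0.0, -1.0]
grip_width: 51.8
```

Emit:
send_rows:
  translation:
    - [0,0,0.001]
    - [0,0,0.001]
    - [0,0,0.001]
  yaw: [0,0,0]

```text
t: 4.7
ee_pos: [423.1, -258.1, 20.6]
tool_rot: [3.141, 0.0, 1.571]
force: [-6.2, 3.7, 12.7]
grip_width: 51.6
```

Emit:
send_rows:
  translation:
    - [0,0,0]
    - [0,0,0]
    - [0,0,0]
    - [0,0,0]
    - [0,0,0]
    - [0,0,0]
    - [0,0,0]
    - [0,0,0]
  yaw: [0,0,0,0,0,0,0,0]
  jaw: 0.9

```text
t: 5.37
ee_pos: [423.0, -258.0, 19.6]
tool_rot: [-3.142, -0.0, 1.571]
force: [0.3, -0.9, 0.5]
grip_width: 84.3
```

Emit:
send_rows:
  translation:
    - [0,0,-0.01]
    - [0,0,-0.03]
    - [0,0,-0.06]
    - [0,0,-0.095]
    - [0,0,-0.13]
    - [0,0,-0.165]
    - [0,0,-0.18]
    - [0,0,-0.18]
  yaw: [0,0,0,0,0,0,0,0]
  jaw: 1

```text
t: 6.03
ee_pos: [424.0, -258.7, 204.2]
tool_rot: [3.136, 0.004, 1.571]
force: [0.8, -0.0, 0.3]
grip_width: 94.0
```

```bash
python3 - <<'E'
from h import *
ims=[]
for n,(x,y,w,h) in dict(scene=(185,90,110,95),side=(260,90,110,95)).items():
    ims.append(cv2.resize(snapshot(n)[y:y+h,x:x+w,::-1],None,fx=3.6,fy=3.6,interpolation=cv2.INTER_CUBIC))
cv2.imwrite('pics/j2.png',np.hstack(ims))
E
```

```text
(no output)
```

View pics/j2.png

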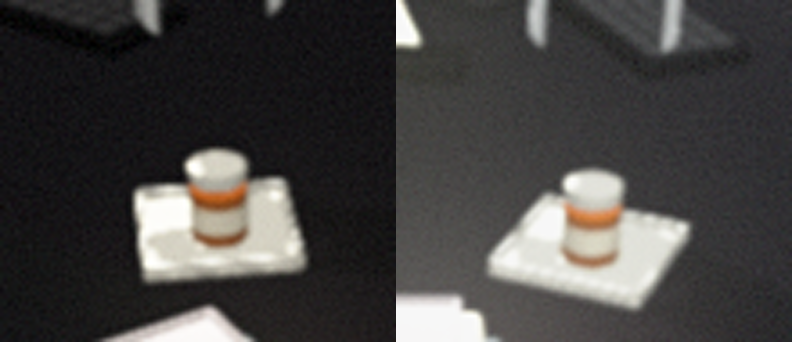

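The jar stands upright near the tray's centre (base at crop (219,240) left, (590,262) right). On to the rack.

Emit:
send_rows:
  translation:
    - [0.02,0,0]
    - [0.05,0.005,0]
    - [0.085,0.012,0]
    - [0.12,0.017,0]
    - [0.155,0.022,0]
    - [0.19,0.027,0]
    - [0.225,0.032,0]
    - [0.26,0.037,0]
    - [0.295,0.042,0]
    - [0.33,0.0465,0]
  yaw: [0,0,0,0,0,0,0,0,0,0]

```text
t: 6.97
ee_pos: [468.7, 73.7, 198.2]
tool_rot: [-3.139, 0.0, 1.571]
force: [0.2, -0.6, 0.4]
grip_width: 93.7
```

Emit:
send_rows:
  translation:
    - [0.035,0.005,0]
    - [0.07,0.01,0]
    - [0.105,0.015,0]
    - [0.14,0.02,0]
    - [0.175,0.025,0]
    - [0.21,0.03,0]
    - [0.245,0.035,0]
    - [0.28,0.04,0]
    - [0.315,0.045,0]
    - [0.346,0.049,0]
  yaw: [-0.1,-0.21,-0.32,-0.43,-0.54,-0.65,-0.76,-0.87,-0.97,-1.063]

```text
t: 7.8
ee_pos: [517.8, 419.8, 197.3]
tool_rot: [-3.139, -0.001, 2.639]
force: [0.4, -1.0, 0.1]
grip_width: 93.8
```

Emit:
send_rows:
  translation:
    - [0,0,0]
    - [0,0,0]
    - [0,0,0]
    - [0,0,0]
  yaw: [0,0,0,0]

```text
t: 8.13
ee_pos: [518.5, 416.9, 199.1]
tool_rot: [-3.141, -0.0, 2.632]
force: [0.9, -0.1, -0.6]
grip_width: 94.2
```

```bash
python3 - <<'E'
from h import *
print(read_state()['ee_pos'],read_state()['tool_rot'])
im=snapshot('wrist')[...,::-1].copy()
hsv=cv2.cvtColor(im,cv2.COLOR_BGR2HSV)
p=camera_params('wrist')
m=cv2.inRange(hsv,(140,80,40),(172,255,255))
k,l,st,ce=cv2.connectedComponentsWithStats(m);i=1+st[1:,4].argmax();print(st[i],ce[i])
cn=max(cv2.findContours((l==i).astype(np.uint8),0,1)[0],key=len)[:,0].astype(float)
print(cv2.minAreaRect(plane('wrist',cn,52).astype(np.float32)))
for nm,lo,hi in(('yel',(20,120,60),(35,255,255)),):
    m=cv2.inRange(hsv,lo,hi);k,l,st,ce=cv2.connectedComponentsWithStats(m)
    for i in range(1,k):
        if st[i,4]>300:
            cn=np.argwhere(l==i)[:,::-1].astype(float);print(nm,st[i],cv2.boxPoints(cv2.minAreaRect(plane('wrist',cn,52).astype(np.float32))).round().tolist())
cv2.imwrite('pics/w1.png',im)
E
```

```text
[518.51630427 416.88517945 199.11656162] [-3.14054632e+00 -3.63765170e-04  2.63187927e+00]
[  51  191   96   92 5186] [100.25491708 237.78268415]
((452.33416748046875, 198.3243408203125), (84.8813705444336, 116.27658081054688), 83.50965881347656)
yel [ 131   34  107  116 3504] [[299.0, 404.0], [306.0, 349.0], [425.0, 363.0], [419.0, 418.0]]
yel [ 190  253   72   59 1897] [[529.0, 312.0], [575.0, 247.0], [645.0, 297.0], [599.0, 361.0]]
yel [ 89 295  35  58 581] [[499.0, 149.0], [566.0, 77.0], [595.0, 104.0], [528.0, 176.0]]
yel [439 295  35  58 591] [[728.0, 533.0], [823.0, 513.0], [831.0, 553.0], [736.0, 572.0]]
yel [ 259  361  290   25 2430] [[711.0, 272.0], [737.0, 258.0], [944.0, 636.0], [918.0, 650.0]]
```

View pics/w1.png

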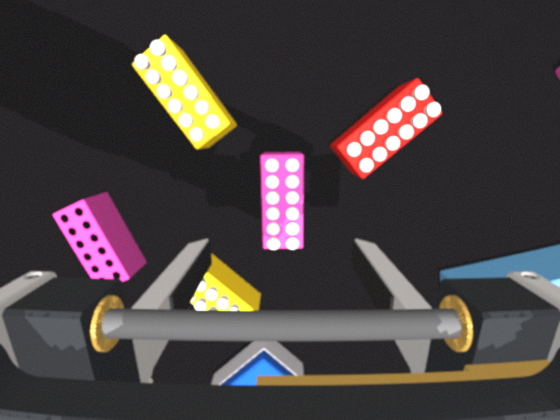

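The wrist view shows the full pink rack square to the jaws, caps spanning (272,165)–(292,243), with neighbours clear of the finger paths.

```bash
python3 - <<'E'
from h import *
P=plane('wrist',[(272,165),(292,165),(273,243),(292,243)],64)
print(P,P.mean(0),np.degrees(np.arctan2(*(P[0]-P[2])[::-1])))
E
```

```text
[[473.50102559 429.57021747]
 [484.03252112 448.46932311]
 [551.9883727  386.34111552]
 [562.71357576 405.58103294]] [518.0588738  417.49042226] 151.15499517797738
```

Emit:
send_rows:
  translation:
    - [0,0,0.02]
    - [0,0,0.05]
    - [0,0,0.08]
    - [0,0,0.11]
    - [0,0,0.135]
    - [0,0,0.155]
    - [0,0,0.17]
    - [0,0,0.1785]
    - [0,0,0.1795]
    - [0,0,0.1795]
  yaw: [0,0,0,0,0,0,0,0,0,0]
  jaw: 1

```text
t: 9.02
ee_pos: [518.7, 417.7, 20.6]
tool_rot: [3.141, 0.0, 2.633]
force: [-0.1, 0.5, 0.4]
grip_width: 94.2
```

Emit:
send_rows:
  translation:
    - [0,0,0]
    - [0,0,0]
    - [0,0,0]
    - [0,0,0]
    - [0,0,0]
    - [0,0,0]
    - [0,0,0]
    - [0,0,0]
    - [0,0,0]
    - [0,0,0]
  yaw: [0,0,0,0,0,0,0,0,0,0]
  jaw: 0.3
  squeeze: 25

```text
t: 9.85
ee_pos: [518.5, 418.0, 20.2]
tool_rot: [-3.142, -0.0, 2.634]
force: [-0.6, -0.2, 0.7]
grip_width: 47.6
```

Emit:
send_rows:
  translation:
    - [0,0,0]
    - [0,0,0]
    - [0,0,-0.005]
    - [0,0,-0.015]
    - [0,0,-0.035]
    - [0,0,-0.06]
    - [0,0,-0.09]
    - [0,0,-0.12]
    - [0,0,-0.14]
    - [0,0,-0.14]
  yaw: [0,0,0,0,0,0,0,0,0,0]
  jaw: 0

```text
t: 10.68
ee_pos: [519.8, 419.0, 166.2]
tool_rot: [3.134, 0.003, 2.634]
force: [0.2, -0.3, -0.5]
grip_width: 47.8
```

Emit:
send_rows:
  translation:
    - [-0.005,-0.006,0]
    - [-0.015,-0.018,0]
    - [-0.032,-0.039,0]
    - [-0.05,-0.061,0]
    - [-0.068,-0.083,0]
    - [-0.086,-0.105,0]
    - [-0.104,-0.127,0]
    - [-0.122,-0.149,0]
    - [-0.14,-0.171,0]
    - [-0.158,-0.193,0]
  yaw: [0,0,0,0,0,0,0,0,0,0]

```text
t: 11.52
ee_pos: [561.8, 170.4, 158.1]
tool_rot: [-3.139, -0.002, 2.634]
force: [0.7, -0.3, -1.8]
grip_width: 47.9
```

Emit:
send_rows:
  translation:
    - [-0.018,-0.022,0]
    - [-0.036,-0.044,0]
    - [-0.054,-0.066,0]
    - [-0.07,-0.085,0]
    - [-0.084,-0.102,0]
    - [-0.095,-0.115,0]
    - [-0.102,-0.125,0]
    - [-0.107,-0.13,0]
    - [-0.107,-0.13,0]
    - [-0.107,-0.13,0]
  yaw: [-0.06,-0.14,-0.22,-0.3,-0.38,-0.46,-0.54,-0.59,-0.613,-0.613]

```text
t: 12.35
ee_pos: [592.2, 6.5, 158.7]
tool_rot: [3.141, -0.002, -3.037]
force: [0.1, -0.0, -2.0]
grip_width: 47.8
```

Emit:
send_rows:
  translation:
    - [0,0,0.01]
    - [0,0,0.025]
    - [0,0,0.04]
    - [0,0,0.05]
    - [0,0,0.055]
    - [0,0,0.055]
    - [0,0,0.055]
  yaw: [0,0,0,0,0,0,0]

```text
t: 12.93
ee_pos: [593.1, 7.1, 105.3]
tool_rot: [-3.142, 0.0, -3.036]
force: [-0.3, -0.1, -1.7]
grip_width: 48.0
```

```bash
python3 - <<'E'
from h import *
ims=[]
for n,(x,y,w,h) in dict(scene=(170,135,110,110),side=(195,125,110,110)).items():
    ims.append(cv2.resize(snapshot(n)[y:y+h,x:x+w,::-1],None,fx=3.6,fy=3.6,interpolation=cv2.INTER_CUBIC))
cv2.imwrite('pics/r1.png',np.hstack(ims))
E
```

```text
(no output)
```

View pics/r1.png

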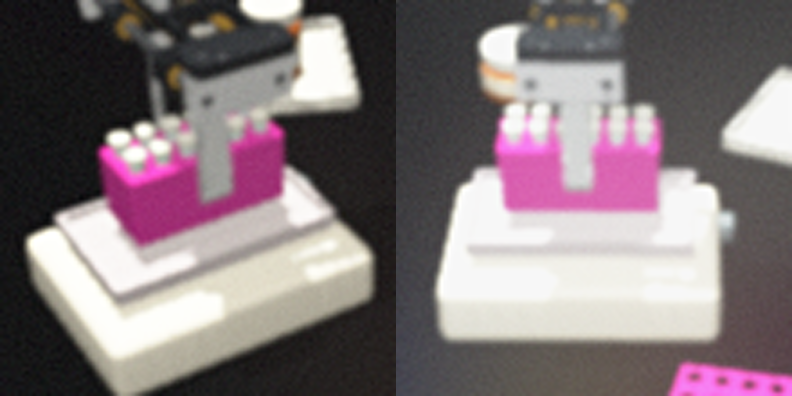

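Rack upright above the platform, level and lined up (bottom front edge crop (505,208)–(657,210) between platform edges at rows 172 and 250). Lowering.

Emit:
send_rows:
  translation:
    - [0,0,0.005]
    - [0,0,0.009]
    - [0,0,0.012]
    - [0,0,0.0135]
    - [0,0,0.0145]
    - [0,0,0.0155]
    - [0,0,0.0155]
    - [0,0,0.0155]
  yaw: [0,0,0,0,0,0,0,0]

```text
t: 13.7
ee_pos: [593.0, 6.9, 90.1]
tool_rot: [-3.142, 0.0, -3.036]
force: [-4.6, -0.9, 5.1]
grip_width: 47.7
```

Emit:
send_rows:
  translation:
    - [0,0,0]
    - [0,0,0]
    - [0,0,0]
    - [0,0,0]
    - [0,0,0]
    - [0,0,0]
    - [0,0,0]
    - [0,0,0]
  yaw: [0,0,0,0,0,0,0,0]
  jaw: 0.9

```text
t: 14.37
ee_pos: [593.0, 6.9, 89.6]
tool_rot: [-3.142, 0.0, -3.036]
force: [-0.6, 0.5, -0.2]
grip_width: 84.6
```

Emit:
send_rows:
  translation:
    - [0,0,-0.01]
    - [0,0,-0.03]
    - [0,0,-0.06]
    - [0,0,-0.095]
    - [0,0,-0.13]
    - [0,0,-0.16]
    - [0,0,-0.18]
    - [0,0,-0.18]
    - [0,0,-0.18]
    - [0,0,-0.18]
  yaw: [0,0,0,0,0,0,0,0,0,0]

```text
t: 15.2
ee_pos: [592.6, 6.9, 268.8]
tool_rot: [3.141, -0.001, -3.036]
force: [0.5, -0.2, 0.2]
grip_width: 84.7
```

```bash
python3 - <<'E'
from h import *
ims=[]
for n,(x,y,w,h) in dict(scene=(170,120,110,125),side=(195,120,150,125)).items():
    ims.append(cv2.resize(snapshot(n)[y:y+h,x:x+w,::-1],None,fx=3,fy=3,interpolation=cv2.INTER_CUBIC))
cv2.imwrite('pics/f1.png',np.hstack(ims))
im=snapshot('wrist')[...,::-1]
print(read_state()['ee_pos'])
cv2.imwrite('pics/f2.png',im)
E
```

```text
[592.66208056   6.9079292  268.42934716]
```

View pics/f1.png

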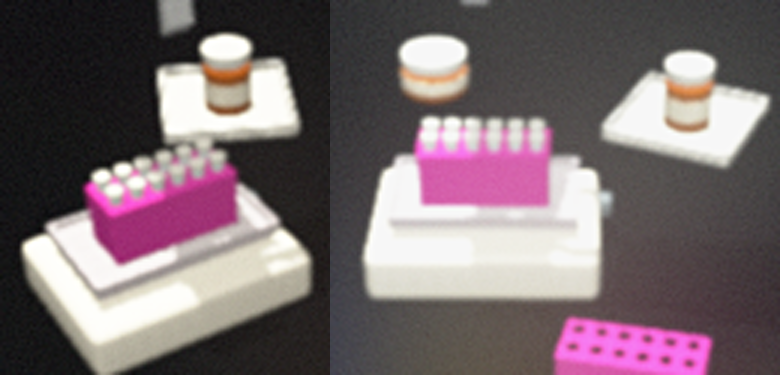

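View pics/f2.png

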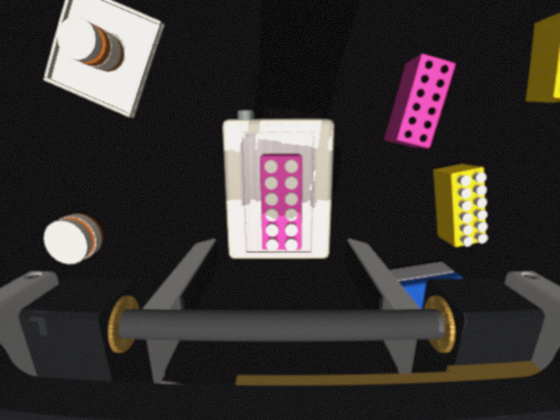

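The rack sits inside the platform (wrist caps (271,166)–(292,245), platform outline about (244,132)–(313,251)), and the jar stands in the tray. A numeric check, then hand in.

```bash
python3 - <<'E'
from h import *
C=plane('wrist',[(271,166),(292,166),(271,245),(292,245)],134).mean(0)
D=plane('wrist',[(245,132),(312,132),(244,251),(313,251)],75).mean(0)
print(C,D)
S=plane('side',np.array([(419-330,205),(549-330,205)])/3.+(195,120),70);print('side front-bottom edge',S)
a=np.radians(6);u=np.array([-np.sin(a),np.cos(a)]);print('rack mid side',S.mean(0)-24*u)
print('side jar',plane('side',np.array([(689-330,64)])/3.+(195,120),74),'scene jar',plane('scene',np.array([(226,46)])/3.+(170,120),74))
E
```

```text
[592.61717581   6.89124715] [590.27017824   2.77396556]
side front-bottom edge [[646.6528017   35.97366688]
 [535.48135934  22.95332572]]
rack mid side [593.57576364   5.59497081]
side jar [[ 423.49412948 -255.54468675]] scene jar [[ 420.18560351 -261.17010216]]
```

Rack within about 5 mm of the deck centre, and jar within about 4 mm of the tray centre. Both are well inside the limits.

```bash
python3 -c "
from cell import order
print(order.finish_job())"
```

```text
the job is handed in; nothing more can be done
None
```

I moved the amber jar from the shaker into the spill tray. Then I set the full pink rack flat on the shaker's platform and handed the job in at about 15 s of robot time; no verdict was reported.

- **Jar:** it stands upright in the last pictures, within about 4 mm of the tray's centre in the scene and side views.
- **Rack:** it sits flat inside the raised edge, lined up with the platform's long side.
    - It is within about 1 mm of the platform centre I first measured from the scene and side views.
    - The wrist view put that centre about 5 mm away from the rack. The two estimates disagree by a few mm, but both are well inside the 24 mm limit.
- **Arm:** the gripper was open and raised clear of everything at hand-in. No check failed.

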